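# Find the rocking cap on the test manifold and seat it

### The arm

A 6-joint arm with a two-finger parallel gripper is mounted at the origin on the work surface. World frame = base frame: x ahead of the robot, y to its left, z up, the work surface at z = 0. Lengths are in m, angles in rad, forces in N, time in s.
With the tool pointing down it reaches from about 0.275 to 0.725 m from the base axis. Payload 15.9 kg.
Tool frame: the origin (TCP) lies on the centre line of the jaws, within the pads' length; the fingertips stand 14 mm ahead of it and the grasp point (between the pads) lies 5 mm behind it; z points along the fingers, x is the direction in which the jaws open and shut, and the axes are right-handed (so a half turn about z gives the same grasp; the last joint's range is limited). The gripper opens to 85 mm and grips with 20 to 120 N. Pads are 22 mm wide; open, the fingers measure 114 mm over their backs; the gripper's body (76 mm by 85 mm) begins 54 mm behind the grasp point. The pads swing forward as they close: fully open they stand 13 mm farther back than shut.
Start: joints at [-1.285, 0.213, -0.034, 1.323, 0, 1.571], TCP at [0.141, -0.48, 0.245] pointing down, gripper open.
Joint ranges: [-2.98, 2.98], [-0.74, 1.72], [-1.14, 1.35], [-2.1, 2.04], [-1.57, 1.44], [-3.14, 3.14]. Speed limits (rad/s): [1.89, 1.89, 2.39, 2.57, 3.14, 3.14].

### API

Orientations are given as a 3x3 rotation matrix whose columns are the frame's x, y, z axes.
In Python, from plant import readout, get_image, ticket gives the robot as it stands. The module is installed in compiled form; this text tells all that it offers.
- The arm moves only by the tool carry_out, never from a script. Its argument "targets" is a list of rows, each a list of 5 numbers: the opening, from 0 (shut) to 1 (fully open), then the shift along the tool's x, y, z normalised to -1 to 1, where 1 is 5 cm, then the turn about the tool's z normalised to -1 to 1, where 1 is 5 degrees. A call has 1 to 10 rows; each row shifts and turns the commanded pose from where the row before left it, along the tool's axes as they then stand; what a row does not reach is not made up. A row lasts 1/10 s, in which the tool goes at most 50 mm and 8.59 degrees, less where a joint would pass 70% of its speed; a pose out of reach is approached as far as the arm can. A call with a number of a shift or a turn outside -1 to 1 is refused whole. A call with a gripper value outside its range is refused whole. The fingers move at their own pace and stop on an object; "squeeze" is the grip in N (left out, the last holds). Time passes only in rows, so rows that do not move let the fingers close. It gives the time, the measured TCP pose, the force and the opening at its end, in the units of the state.
- readout.get_state(): the state, without advancing time (a new reading comes with each control period).
- get_image(name): name is "scene" or "top"; returns a dict with "pixels" (400x640x3 uint8, red, green, blue), "fx", "fy", "cx", "cy" (pixels), "k1" (the pictures are not rectified: a ray, as slopes to the right and down, at radius r is drawn at 1 + k1 r^2 times it, then the intrinsics apply), "T" (4x4, takes a point from camera to world coordinates). Camera axes: x right, y up, looking along -z (the intrinsics and any distortion apply to the point x, -y, -z); pixel columns grow to the right and rows downward; lengths in m; the calibration is good to about 2 mm. A picture is of the moment at which its call begins. There is no depth.
- ticket.job_done(): hands the job in, once; it reports no verdict.
The state is a dict: "time": time; "qpos": joint angles; "qvel": joint speeds; "tau": joint torques, N m; "tool_pos": TCP position; "orientation": TCP orientation; "force": force on the tool from outside, world axes, zero at the start; "moment": the same for the moment, N m; "finger_gap": finger opening in m.
Only numpy, scipy, OpenCV 4.12 (cv2) and the standard library are available. Lean on these libraries where they do the work, as an engineer would, in place of code of your own. Each camera call takes 0.05 s, during which the arm holds its last target.

### The job

One of the four grey caps on the test manifold is not seated and rocks; by eye it cannot be told from the others. Press gently on the caps near their edges until one rocks under the finger, then press that one down in its middle until it is fully home and level. Only press with the fingertips and never force anything: do not lift any cap or push one off its collar, and leave the gauge and the other things on and around the manifold where they are.

Things in the scene. Friction and masses are not known exactly. Their poses are not given: they have to be found in the camera images.
- manifold: the fixed green cast plate, 230 mm (its x) by 320 mm (its y) and 20 mm thick, that carries four brass collars in a square of 104 mm pitch, each under a grey cap. Origin: at bench height, between the four caps in x and 40 mm to +y of the middle of their square; z up.
- cap1: one of four identical loose grey PVC caps (120 g) on the manifold's brass collars; 77 mm across, 18 mm tall: 8 mm roof and a skirt reaching 10 mm lower around the collar with 3 mm play all round. Flat part of the top: 62 mm across. Origin: centre of the flat top, z up. At the start every top is level, 50 mm above the bench, seated or not
- cap2: like cap1. A seated cap rests on its collar's rim (59 mm across) and stays still when pressed on its flat top. The unseated one, any of the four, different each time, lies on a stiff plunger 15 mm across under its middle, 4 mm above its collar's rim (hidden by the skirt)
- cap3: like cap1. If it is the unseated one, a press of 2 to 6 N about 25 mm from its centre tips it about 10 degrees towards the finger, that side dropping some 3 mm before it meets the rim; let go, it lies level again. Pressing there does not seat it
- cap4: like cap1. If it is the unseated one, a press in its middle of over 12 N (15 to 20 N is sure) slowly pushes the plunger down 4 mm until the cap meets the rim and stops dead; it then stays down, its top 46 mm above the bench, 4 mm lower than the others
- gauge: steel pressure gauge with a white dial, 64 mm across and 28 mm tall, lying face up on the manifold beside the caps; origin at the centre of its underside; leave it alone
- spare_cap: small spare grey PVC end cap, 42 mm across, 26 mm tall, standing on the manifold beside the caps; it closes nothing; origin at the centre of its underside; leave it alone
- bottle: green glass sample bottle, 64 mm across, 156 mm tall, standing on the bench at the +y side of the manifold; origin at the centre of its underside; leave it alone
- anode1: bronze anode, a bar 32 mm by 124 mm (its y, lugs included), 24 mm tall, on the bench beyond the manifold; origin at the centre of its underside; leave it alone
- anode2: second anode, like anode1; leave it alone
- screwdriver: screwdriver lying on the bench on the robot's side of the manifold, about 30 mm tall; leave it alone
- wrench: wrench lying on the bench at the -y side of the manifold, less than 20 mm tall; leave it alone
There are look-alikes about, which are no part of the job. Leave any blue or red look-alike of the cap3 alone.

How it is judged:
By the outcome, as a careful person would: the job done as asked, in the order asked, and still so for the second after the job is handed in, with the robot touching nothing.
It also fails if it takes over 48 s, if anything falls off the work surface, if the arm or the gripper's body presses on something with over 40 N, if the wrist force passes 120 N, or if a joint passes its speed limit or range.

## Working session

There is one attempt and no reset: what is moved stays moved. The work goes in short steps, Python scripts to look and compute and a tool call to move; the robot and the scene stay as the last step left them, time stands still between calls to the robot, and variables do not carry over. Pictures are saved under pics/ and viewed, and the job is handed in when it is done.

Besides the shell and the picture viewer there is one more tool, called after "Request:" by a JSON object that holds its "op" and its "data", one argument or row to a line. carry_out: Moves the arm, as the interface text tells. Its arguments: {"type":"object","properties":{"targets":{"type":"array","items":{"type":"array","items":{"type":"number"}}},"squeeze":{"type":"number"}},"required":["targets"]}

```bash
mkdir -p pics
python3 - <<'E'
from plant import readout,get_image
import cv2,numpy as np
for n in("scene","top"):
    d=get_image(n); cv2.imwrite(f"pics/{n}0.png",d["pixels"][:,:,::-1]); print(n,d["fx"],d["fy"],d["cx"],d["cy"],d["k1"]);print(np.round(d["T"],4))
    np.savez(f"{n}0.npz",**d)
s=readout.get_state();print(s)
E
```

```text
scene 425.4085776433011 425.4085776433011 313.3655305120777 201.86128321847676 -0.01611228449459454
[[-0.7069 -0.5366  0.4608  0.9591]
 [ 0.7071 -0.5519  0.4421  0.4766]
 [ 0.0171  0.6384  0.7695  0.7556]
 [ 0.      0.      0.      1.    ]]
top 445.8639721726025 445.8639721726025 317.1425864335802 191.07173105133765 -0.10068477393701081
[[-2.600e-03  9.850e-01 -1.727e-01  3.792e-01]
 [-9.998e-01  6.000e-04  1.860e-02  6.960e-02]
 [ 1.840e-02  1.728e-01  9.848e-01  9.539e-01]
 [ 0.000e+00  0.000e+00  0.000e+00  1.000e+00]]
{'time': 0.1, 'qpos': array([-1.28498953e+00,  2.13311346e-01, -3.49752250e-02,  1.32352674e+00,
        7.38993636e-06,  1.57080758e+00]), 'qvel': array([ 0.0015876 , -0.00011821,  0.00131204,  0.00202647,  0.00199178,
       -0.00084518]), 'tau': array([-1.11438887e-03, -6.87247753e+01,  4.87808526e+01,  1.21140049e-02,
       -8.47072420e-05, -2.09607094e-06]), 'tool_pos': array([ 0.14088393, -0.47943071,  0.24487184]), 'orientation': array([[ 2.81920674e-01, -9.59437677e-01, -2.79629040e-04],
       [-9.59437178e-01, -2.81920812e-01,  9.77810465e-04],
       [-1.01698145e-03, -7.37848819e-06, -9.99999483e-01]]), 'force': array([-0.58596243, -0.64719681, -0.51662711]), 'moment': array([-0.00186854, -0.00594962,  0.01639662]), 'finger_gap': 0.08530144682682092}
```

View pics/scene0.png

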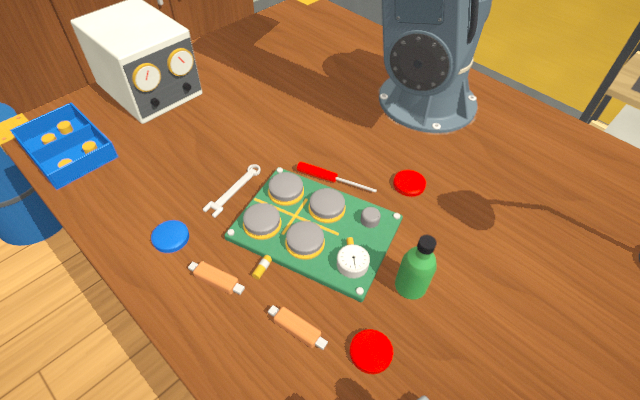

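View pics/top0.png

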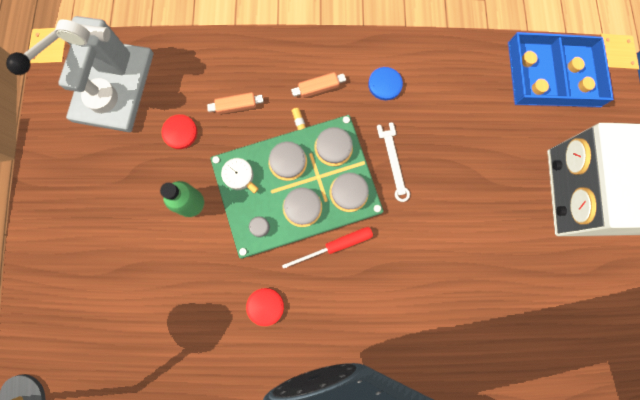

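The top view shows the four grey caps at (288,160), (334,147), (303,207) and (350,192). Possible mix-ups are the spare cap (259,227), the gauge (237,173), the red discs (179,131) and (265,307), and the blue disc (386,84). The four large grey tops on the collars are the right ones.

```bash
cat > h.py <<'E'
import numpy as np,cv2
def ray(d,u,v):
    K=np.array([[d["fx"],0,d["cx"]],[0,d["fy"],d["cy"]],[0,0,1.]],float)
    p=cv2.undistortPoints(np.array([[[u,v]]],float),K,np.array([float(d["k1"]),0,0,0]))[0,0]
    T=np.array(d["T"]);return T[:3,3],T[:3,:3]@np.array([p[0],-p[1],-1.])
def onz(d,u,v,z):
    o,r=ray(d,u,v);return o+r*(z-o[2])/r[2]
E
python3 - <<'E'
from h import *
seeds={"top":[(288,160),(334,147),(303,207),(350,192),(259,227)],"scene":[(304,238),(262,219),(326,203),(286,187),(371,216)]}
for n in seeds:
    d=dict(np.load(f"{n}0.npz")); im=d["pixels"]; hsv=cv2.cvtColor(im,cv2.COLOR_RGB2HSV)
    m=((hsv[...,1]<60)&(hsv[...,2]>70)&(hsv[...,2]<190)).astype(np.uint8)
    m=cv2.morphologyEx(m,cv2.MORPH_OPEN,np.ones((3,3)))
    cs,_=cv2.findContours(m,cv2.RETR_EXTERNAL,cv2.CHAIN_APPROX_NONE)
    for s in seeds[n]:
        for c in cs:
            if cv2.pointPolygonTest(c,s,False)>0:
                w=np.array([onz(d,*p[0],.05)[:2] for p in c])
                (cx,cy),r=cv2.minEnclosingCircle(w.astype(np.float32))
                e=cv2.fitEllipse(c); print(n,s,"ell",np.round(e[0],1),np.round(onz(d,*e[0],.05),4),np.round(onz(d,*e[0],.045),4),"circ",round(cx,4),round(cy,4),round(r,4), len(c))
    x,y=(270,110) if n=="top" else (220,160)
    o=im[y:y+150,x:x+190,::-1] if n=="scene" else im[y-10:y+150,x-80:x+130,::-1]
    cv2.imwrite(f"pics/{n}_crop.png",cv2.resize(o,None,fx=3.5,fy=3.5,interpolation=cv2.INTER_CUBIC))
E
```

```text
(no output)
```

View pics/top_crop.png

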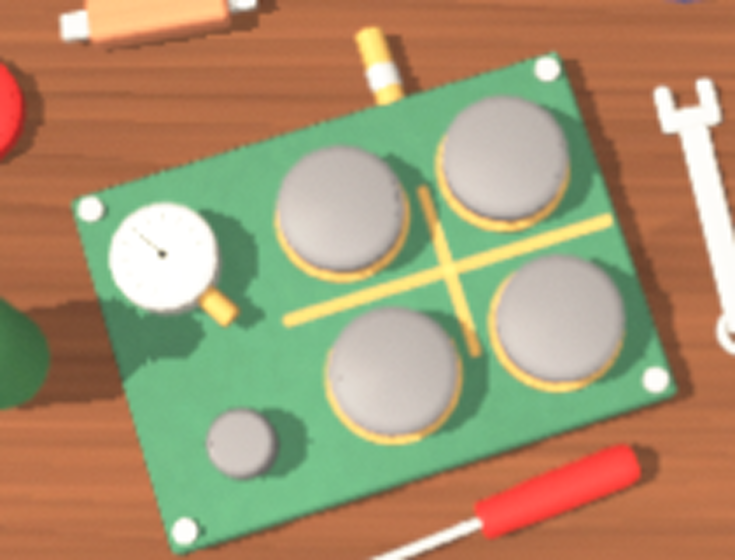

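View pics/scene_crop.png

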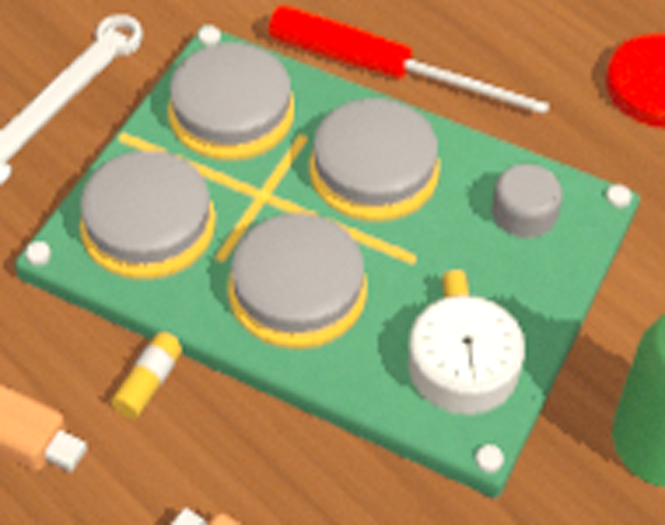

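The crops confirm the four caps on brass collars, but the mask failed, so I'm checking the grey values.

Run:
```python
from h import *
seeds={"top":[(288,160),(334,147),(303,207),(350,192),(259,227)],"scene":[(304,238),(262,219),(326,203),(286,187),(371,216)]}
for n in seeds:
    d=dict(np.load(f"{n}0.npz")); im=d["pixels"]; hsv=cv2.cvtColor(im,cv2.COLOR_RGB2HSV)
    print([hsv[s[1],s[0]] for s in seeds[n][:2]])
    m=((hsv[...,1]<75)&(hsv[...,2]>70)&(hsv[...,2]<215)).astype(np.uint8)
    m=cv2.morphologyEx(m,cv2.MORPH_OPEN,np.ones((3,3)))
    cs,_=cv2.findContours(m,cv2.RETR_EXTERNAL,cv2.CHAIN_APPROX_NONE)
    for s in seeds[n]:
        for c in cs:
            if cv2.pointPolygonTest(c,s,False)>0:
                w=np.array([onz(d,*map(float,p[0]),.045)[:2] for p in c])
                (cx,cy),r=cv2.minEnclosingCircle(w.astype(np.float32))
                e=cv2.fitEllipse(c); print(n,s,"ell",np.round(e[0],1),np.round(onz(d,*e[0],.045),4),"circ",round(cx,4),round(cy,4),round(r,4), len(c))
```

```text
[array([ 11,  20, 203], dtype=uint8), array([ 14,  21, 204], dtype=uint8)]
top (288, 160) ell [287.9 157.7] [0.6096 0.1137 0.045 ] circ 0.6079 0.1158 0.0398 122
top (334, 147) ell [335.  143.4] [0.6409 0.0144 0.045 ] circ 0.6395 0.0168 0.0398 118
top (303, 207) ell [304.  203.9] [0.5118 0.0797 0.045 ] circ 0.5102 0.0838 0.0397 115
top (350, 192) ell [351.4 189.1] [ 0.5428 -0.0186  0.045 ] circ 0.5411 -0.0155 0.0397 121
top (259, 227) ell [259.  226.2] [0.4658 0.1714 0.045 ] circ 0.4657 0.1718 0.0224 61
[array([ 15,  21, 195], dtype=uint8), array([ 14,  22, 196], dtype=uint8)]
scene (304, 238) ell [304.5 237.2] [0.6125 0.1217 0.045 ] circ 0.6123 0.1201 0.042 102
scene (262, 219) ell [260.9 218.4] [0.6443 0.0235 0.045 ] circ 0.6438 0.0222 0.0426 98
scene (326, 203) ell [326.8 202.4] [0.5138 0.0897 0.045 ] circ 0.5125 0.0898 0.0434 95
scene (286, 187) ell [285.3 185.7] [ 0.5452 -0.0086  0.045 ] circ 0.5467 -0.0115 0.0447 92
scene (371, 216) ell [370.2 216.9] [0.4766 0.1815 0.045 ] circ 0.4759 0.1819 0.0286 60
```

Run:
```python
from h import *
seeds={"top":[(288,160),(334,147),(303,207),(350,192),(259,227)],"scene":[(304,238),(262,219),(326,203),(286,187),(371,216)]}
for n in seeds:
    d=dict(np.load(f"{n}0.npz")); im=d["pixels"]; hsv=cv2.cvtColor(im,cv2.COLOR_RGB2HSV)
    m=((hsv[...,1]<75)&(hsv[...,2]>70)).astype(np.uint8)
    m=cv2.morphologyEx(m,cv2.MORPH_OPEN,np.ones((3,3)))
    cs,_=cv2.findContours(m,cv2.RETR_EXTERNAL,cv2.CHAIN_APPROX_NONE)
    vis=im[:,:,::-1].copy();C=[]
    for s in seeds[n]:
        for c in cs:
            if cv2.pointPolygonTest(c,s,False)>0:
                cv2.drawContours(vis,[c],-1,(255,0,255),1)
                c=cv2.convexHull(c)
                M=cv2.moments(c);p=(M['m10']/M['m00'],M['m01']/M['m00'])
                w=np.array([onz(d,*map(float,q[0]),.045)[:2] for q in c])
                (cx,cy),r=cv2.minEnclosingCircle(w.astype(np.float32))
                print(n,s,"cent",np.round(p,1),np.round(onz(d,*p,.041),4),"circ",round(cx,4),round(cy,4),round(r,4));C.append(onz(d,*p,.041)[:2])
    C=np.array(C);print("pitch",[round(np.linalg.norm(C[i]-C[j]),4) for i,j in((0,1),(2,3),(0,2),(1,3))],"mean",C[:4].mean(0))
    cv2.imwrite(f"pics/{n}_v.png",cv2.resize(vis[100:300,180:420],None,fx=3,fy=3))
```

```text
top (288, 160) cent [286.7 158.6] [0.6088 0.1164 0.041 ] circ 0.6079 0.1159 0.0398
top (334, 147) cent [333.8 144.2] [0.6403 0.0167 0.041 ] circ 0.6397 0.017 0.0399
top (303, 207) cent [301.8 205. ] [0.51   0.0842 0.041 ] circ 0.5102 0.084 0.0398
top (350, 192) cent [349.8 190. ] [ 0.5417 -0.0158  0.041 ] circ 0.5412 -0.0155 0.0397
top (259, 227) cent [258.7 226.2] [0.466  0.1725 0.041 ] circ 0.4657 0.1718 0.0224
pitch [np.float64(0.1045), np.float64(0.1048), np.float64(0.1039), np.float64(0.1038)] mean [0.57522584 0.05037426]
scene (304, 238) cent [304.5 237.2] [0.6105 0.1197 0.041 ] circ 0.6123 0.1202 0.0419
scene (262, 219) cent [261.  218.3] [0.6423 0.0209 0.041 ] circ 0.6438 0.0222 0.0426
scene (326, 203) cent [326.7 202.4] [0.5114 0.0874 0.041 ] circ 0.5125 0.0898 0.0434
scene (286, 187) cent [285.  184.6] [ 0.5413 -0.0142  0.041 ] circ 0.543 -0.0178 0.052
scene (371, 216) cent [370.2 216.9] [0.4739 0.1799 0.041 ] circ 0.4759 0.1819 0.0286
pitch [np.float64(0.1038), np.float64(0.106), np.float64(0.1042), np.float64(0.1069)] mean [0.57638162 0.05344685]
```

View pics/top_v.png

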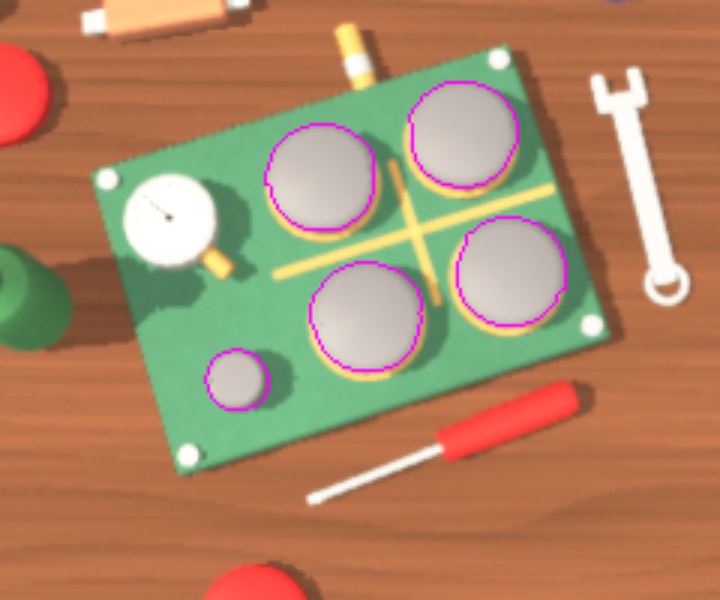

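View pics/scene_v.png

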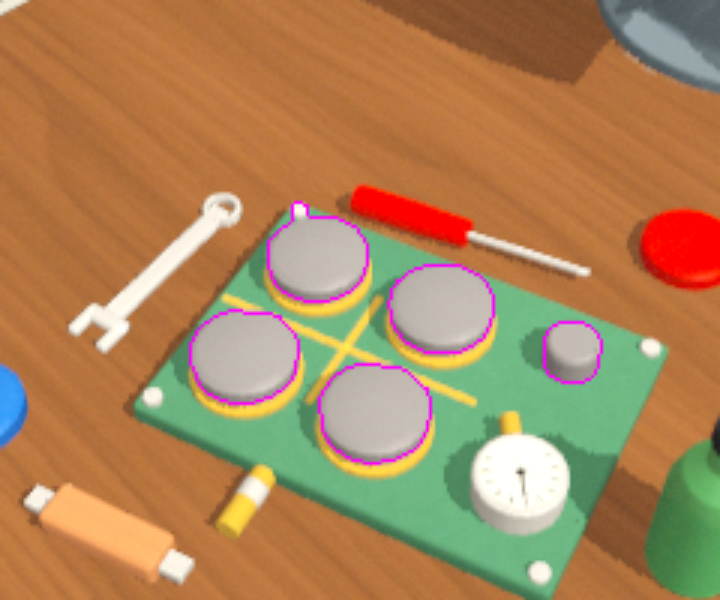

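Both views agree to 2–3 mm, and the pitch comes out at 104 mm. Centres: A(.6095,.118), B(.641,.0185), C(.5105,.0855), D(.542,-.0145). The tool's y axis already lies along the plate's x, so I need no turn. I'll shut the jaws and go over D, on its robot side, 25 mm off centre.

Request:
{"op": "carry_out", "data": {
  "targets": [
    [0, -0.33, -0.49, 0, 0],
    [0, -0.33, -0.49, 0, 0],
    [0, -0.33, -0.49, 0, 0],
    [0, -0.33, -0.49, 0, 0],
    [0, -0.33, -0.49, 0, 0],
    [0, -0.33, -0.49, 0, 0],
    [0, -0.33, -0.49, 0, 0],
    [0, -0.33, -0.49, 0, 0],
    [0, -0.33, -0.49, 0, 0],
    [0, -0.33, -0.49, 0, 0]
  ],
  "squeeze": 20
}}

```text
time: 1.1
tool_pos: [0.33, -0.2512, 0.2451]
orientation: [[0.282, -0.959, -0.0], [-0.959, -0.282, 0.0], [-0.0, 0.0, -1.0]]
force: [0.2, -0.0, 0.4]
finger_gap: -0.0
```

Request:
{"op": "carry_out", "data": {
  "targets": [
    [0, -0.33, -0.49, 0, 0],
    [0, -0.33, -0.49, 0, 0],
    [0, -0.33, -0.49, 0, 0],
    [0, -0.33, -0.49, 0, 0],
    [0, -0.33, -0.49, 0, 0],
    [0, -0.33, -0.49, 0, 0],
    [0, -0.33, -0.49, 0, 0],
    [0, -0.33, -0.49, 0, 0],
    [0, -0.33, -0.49, 0, 0],
    [0, -0.33, -0.49, 0, 0]
  ]
}}

```text
time: 2.1
tool_pos: [0.5185, -0.0238, 0.245]
orientation: [[0.282, -0.959, -0.001], [-0.959, -0.282, 0.0], [-0.0, 0.001, -1.0]]
force: [0.1, -0.1, -0.6]
finger_gap: 0.0004
```

Request:
{"op": "carry_out", "data": {
  "targets": [
    [0, 0, 0, 0.7, 0],
    [0, 0, 0, 0.7, 0],
    [0, 0, 0, 0.7, 0],
    [0, 0, 0, 0.5, 0],
    [0, 0, 0, 0.3, 0],
    [0, 0, 0, 0, 0]
  ]
}}

```text
time: 2.7
tool_pos: [0.5164, -0.0249, 0.0982]
orientation: [[0.282, -0.959, -0.004], [-0.959, -0.282, 0.0], [-0.001, 0.004, -1.0]]
force: [-0.5, -0.2, 0.1]
finger_gap: -0.0001
```

Run:
```python
from plant import get_image
import cv2
a=get_image("scene")["pixels"][120:300,180:420,::-1]
cv2.imwrite("pics/s1.png",cv2.resize(a,None,fx=3,fy=3))
```

```text
(no output)
```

View pics/s1.png

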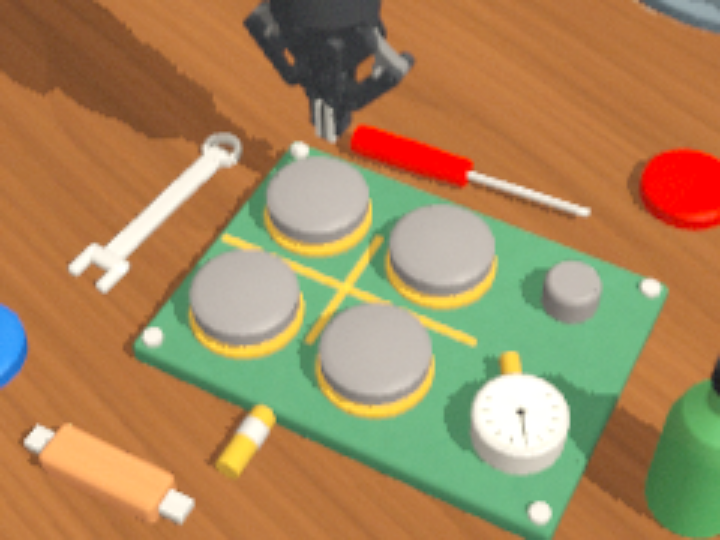

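Request:
{"op": "carry_out", "data": {
  "targets": [
    [0, 0.05, 0, 0.3, 0],
    [0, 0, 0, 0.2, 0],
    [0, 0, 0, 0.08, 0],
    [0, 0, 0, 0, 0]
  ]
}}

```text
time: 3.15
tool_pos: [0.5186, -0.0273, 0.0713]
orientation: [[0.282, -0.959, -0.0], [-0.959, -0.282, 0.0], [-0.0, 0.0, -1.0]]
force: [0.0, 1.1, -0.3]
finger_gap: -0.0
```

The picture shows the shut fingertips at crop (325,135), above the robot-side edge of D, whose centre is at crop (318,198), with nothing in the way. I'm correcting y by 5 mm and then coming down slowly.

Request:
{"op": "carry_out", "data": {
  "targets": [
    [0, -0.11, 0, 0.06, 0],
    [0, 0, 0, 0.04, 0],
    [0, 0, 0, 0, 0]
  ]
}}

```text
time: 3.45
tool_pos: [0.5172, -0.0218, 0.0663]
orientation: [[0.282, -0.959, 0.0], [-0.959, -0.282, -0.0], [0.0, -0.0, -1.0]]
force: [-0.6, 0.4, 0.4]
finger_gap: 0.0002
```

Request:
{"op": "carry_out", "data": {
  "targets": [
    [0, 0, 0, 0.02, 0],
    [0, 0, 0, 0, 0]
  ]
}}

```text
time: 3.65
tool_pos: [0.5172, -0.0221, 0.0653]
orientation: [[0.282, -0.959, 0.0], [-0.959, -0.282, -0.0], [0.0, -0.0, -1.0]]
force: [0.6, -0.4, 0.4]
finger_gap: 0.0001
```

Request:
{"op": "carry_out", "data": {
  "targets": [
    [0, 0, 0, 0.02, 0],
    [0, 0, 0, 0, 0]
  ]
}}

```text
time: 3.85
tool_pos: [0.5172, -0.0221, 0.0642]
orientation: [[0.282, -0.959, -0.0], [-0.959, -0.282, 0.0], [-0.0, 0.0, -1.0]]
force: [-0.2, 0.5, -0.1]
finger_gap: -0.0003
```

Request:
{"op": "carry_out", "data": {
  "targets": [
    [0, 0, 0, 0.01, 0],
    [0, 0, 0, 0, 0]
  ]
}}

```text
time: 4.05
tool_pos: [0.5172, -0.0221, 0.0639]
orientation: [[0.282, -0.959, 0.0], [-0.959, -0.282, -0.0], [0.0, -0.0, -1.0]]
force: [-0.0, 1.0, 2.5]
finger_gap: 0.0002
```

Request:
{"op": "carry_out", "data": {
  "targets": [
    [0, 0, 0, 0.01, 0],
    [0, 0, 0, 0, 0]
  ]
}}

```text
time: 4.25
tool_pos: [0.5173, -0.0221, 0.0636]
orientation: [[0.282, -0.959, 0.0], [-0.959, -0.282, -0.0], [0.0, -0.0, -1.0]]
force: [-2.8, -0.3, 7.9]
finger_gap: 0.0
```

D stands firm: 7.9 N at 0.4 mm past contact (tool_pos z 0.064). Next is C.

Request:
{"op": "carry_out", "data": {
  "targets": [
    [0, 0, 0, -0.4, 0],
    [0, -0.3, 0, 0, 0],
    [0, -0.6, 0.02, 0, 0],
    [0, -0.6, 0, 0, 0],
    [0, -0.6, 0, 0, 0],
    [0, 0, 0, 0.2, 0],
    [0, 0, 0, 0.13, 0],
    [0, 0, 0, 0, 0]
  ]
}}

```text
time: 5.05
tool_pos: [0.486, 0.078, 0.0657]
orientation: [[0.282, -0.959, -0.002], [-0.959, -0.282, -0.0], [-0.0, 0.002, -1.0]]
force: [-0.8, 0.4, -0.1]
finger_gap: 0.0001
```

Request:
{"op": "carry_out", "data": {
  "targets": [
    [0, 0, 0, 0.02, 0],
    [0, 0, 0, 0, 0]
  ]
}}

```text
time: 5.25
tool_pos: [0.4868, 0.0778, 0.0658]
orientation: [[0.281, -0.96, 0.0], [-0.96, -0.281, -0.0], [0.0, -0.0, -1.0]]
force: [-0.4, 0.9, -0.2]
finger_gap: 0.0
```

Request:
{"op": "carry_out", "data": {
  "targets": [
    [0, 0, 0, 0.02, 0],
    [0, 0, 0, 0, 0]
  ]
}}

```text
time: 5.45
tool_pos: [0.4867, 0.0782, 0.0648]
orientation: [[0.282, -0.96, 0.0], [-0.96, -0.282, -0.0], [0.0, -0.0, -1.0]]
force: [0.4, 1.3, -0.2]
finger_gap: -0.0003
```

Request:
{"op": "carry_out", "data": {
  "targets": [
    [0, 0, 0, 0.01, 0],
    [0, 0, 0, 0, 0]
  ]
}}

```text
time: 5.65
tool_pos: [0.4867, 0.0784, 0.0643]
orientation: [[0.282, -0.959, 0.0], [-0.959, -0.282, 0.0], [-0.0, -0.0, -1.0]]
force: [0.1, -0.2, 0.1]
finger_gap: 0.0003
```

Request:
{"op": "carry_out", "data": {
  "targets": [
    [0, 0, 0, 0.01, 0],
    [0, 0, 0, 0, 0]
  ]
}}

```text
time: 5.85
tool_pos: [0.4867, 0.0784, 0.0639]
orientation: [[0.282, -0.959, 0.0], [-0.959, -0.282, -0.0], [0.0, -0.0, -1.0]]
force: [0.3, -0.2, 2.1]
finger_gap: 0.0001
```

Request:
{"op": "carry_out", "data": {
  "targets": [
    [0, 0, 0, 0.008, 0],
    [0, 0, 0, 0, 0]
  ]
}}

```text
time: 6.05
tool_pos: [0.4867, 0.0784, 0.0637]
orientation: [[0.282, -0.959, 0.0], [-0.959, -0.282, -0.0], [0.0, -0.0, -1.0]]
force: [-2.2, -0.3, 7.2]
finger_gap: 0.0
```

C is firm too (7.2 N). Next is A.

Request:
{"op": "carry_out", "data": {
  "targets": [
    [0, 0, 0, -0.4, 0],
    [0, 0, -0.3, 0, 0],
    [0, -0.07, -0.6, 0, 0],
    [0, 0, -0.6, 0, 0],
    [0, 0, -0.58, 0, 0],
    [0, 0, 0, 0.2, 0],
    [0, 0, 0, 0.13, 0],
    [0, 0, 0, 0, 0]
  ]
}}

```text
time: 6.85
tool_pos: [0.5839, 0.1107, 0.0656]
orientation: [[0.282, -0.959, -0.003], [-0.959, -0.282, -0.0], [-0.0, 0.003, -1.0]]
force: [-0.1, -0.0, 0.6]
finger_gap: 0.0002
```

Request:
{"op": "carry_out", "data": {
  "targets": [
    [0, 0, 0, 0.02, 0],
    [0, 0, 0, 0, 0]
  ]
}}

```text
time: 7.05
tool_pos: [0.5851, 0.1109, 0.0663]
orientation: [[0.282, -0.959, 0.0], [-0.959, -0.282, 0.0], [0.0, -0.0, -1.0]]
force: [0.6, -0.8, 0.1]
finger_gap: 0.0001
```

Request:
{"op": "carry_out", "data": {
  "targets": [
    [0, 0, 0, 0.02, 0],
    [0, 0, 0, 0, 0]
  ]
}}

```text
time: 7.25
tool_pos: [0.5854, 0.111, 0.0651]
orientation: [[0.282, -0.959, 0.0], [-0.959, -0.282, 0.0], [0.0, -0.0, -1.0]]
force: [-0.5, -0.1, -0.0]
finger_gap: 0.0
```

Request:
{"op": "carry_out", "data": {
  "targets": [
    [0, 0, 0, 0.01, 0],
    [0, 0, 0, 0, 0]
  ]
}}

```text
time: 7.45
tool_pos: [0.5854, 0.1111, 0.0644]
orientation: [[0.282, -0.959, 0.0], [-0.959, -0.282, 0.0], [-0.0, -0.0, -1.0]]
force: [-0.5, 0.1, -0.1]
finger_gap: 0.0001
```

Request:
{"op": "carry_out", "data": {
  "targets": [
    [0, 0, 0, 0.01, 0],
    [0, 0, 0, 0, 0]
  ]
}}

```text
time: 7.65
tool_pos: [0.5854, 0.1111, 0.0639]
orientation: [[0.282, -0.959, -0.0], [-0.959, -0.282, 0.0], [-0.0, 0.0, -1.0]]
force: [0.9, -0.5, 0.5]
finger_gap: 0.0001
```

Request:
{"op": "carry_out", "data": {
  "targets": [
    [0, 0, 0, 0.008, 0],
    [0, 0, 0, 0, 0]
  ]
}}

```text
time: 7.85
tool_pos: [0.5854, 0.1111, 0.0635]
orientation: [[0.282, -0.959, -0.0], [-0.959, -0.282, -0.0], [-0.0, 0.0, -1.0]]
force: [0.0, -0.3, 2.0]
finger_gap: -0.0001
```

Request:
{"op": "carry_out", "data": {
  "targets": [
    [0, 0, 0, 0.008, 0],
    [0, 0, 0, 0, 0]
  ]
}}

```text
time: 8.05
tool_pos: [0.5853, 0.111, 0.0631]
orientation: [[0.282, -0.959, -0.0], [-0.959, -0.282, -0.0], [0.0, 0.0, -1.0]]
force: [-1.0, -1.0, 1.6]
finger_gap: -0.0001
```

Request:
{"op": "carry_out", "data": {
  "targets": [
    [0, 0, 0, 0.008, 0],
    [0, 0, 0, 0, 0]
  ]
}}

```text
time: 8.25
tool_pos: [0.5854, 0.111, 0.0627]
orientation: [[0.282, -0.959, -0.0], [-0.959, -0.282, -0.0], [0.0, 0.0, -1.0]]
force: [-2.1, -0.4, 1.9]
finger_gap: -0.0001
```

A gives way: 1.2 mm down at only about 2 N. I'll follow it a little further to be sure it is rocking, and take a picture.

Request:
{"op": "carry_out", "data": {
  "targets": [
    [0, 0, 0, 0.01, 0],
    [0, 0, 0, 0.01, 0],
    [0, 0, 0, 0, 0]
  ]
}}

```text
time: 8.55
tool_pos: [0.5853, 0.111, 0.0617]
orientation: [[0.282, -0.959, -0.0], [-0.959, -0.282, -0.0], [-0.0, 0.0, -1.0]]
force: [-4.6, -0.8, 5.3]
finger_gap: 0.0002
```

Run:
```python
from plant import get_image
import cv2
a=get_image("scene")["pixels"][150:300,210:410,::-1]
cv2.imwrite("pics/s2.png",cv2.resize(a,None,fx=4,fy=4,interpolation=cv2.INTER_CUBIC))
```

```text
(no output)
```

View pics/s2.png

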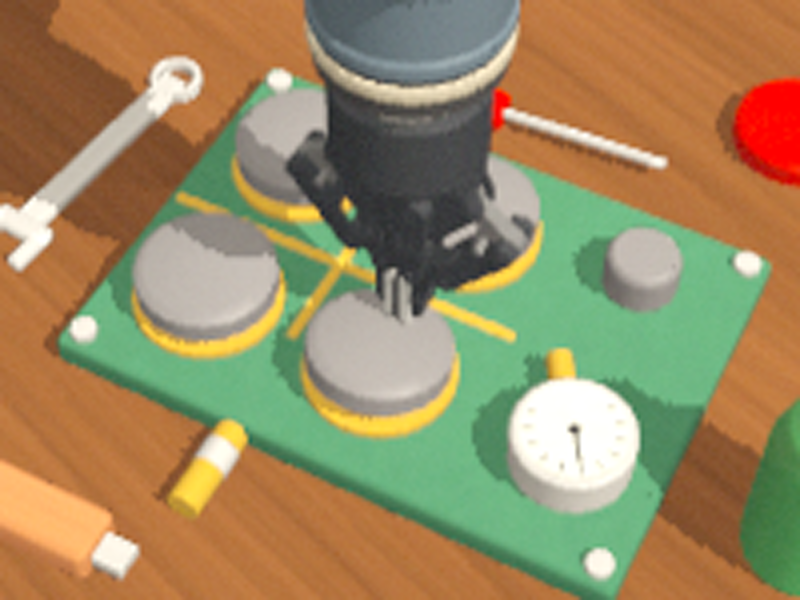

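A tips under the finger at (400,315) in the crop, 2.3 mm down at 5 N, while C and D were firm. I'm lifting straight off, then moving over its middle.

Request:
{"op": "carry_out", "data": {
  "targets": [
    [0, 0, 0, -0.03, 0],
    [0, 0, 0, -0.03, 0],
    [0, 0, 0, -0.2, 0],
    [0, 0, 0, -0.2, 0],
    [0, 0, -0.25, 0, 0],
    [0, 0, -0.25, 0, 0],
    [0, 0, 0, 0, 0],
    [0, 0, 0, 0, 0]
  ]
}}

```text
time: 9.4
tool_pos: [0.6094, 0.1181, 0.0851]
orientation: [[0.282, -0.959, 0.0], [-0.959, -0.282, 0.0], [0.0, -0.0, -1.0]]
force: [-0.8, -0.0, 0.4]
finger_gap: -0.0001
```

Run:
```python
from plant import get_image
import cv2,numpy as np
d=get_image("scene")
a=d["pixels"][150:300,210:410,::-1]
cv2.imwrite("pics/s3.png",cv2.resize(a,None,fx=4,fy=4,interpolation=cv2.INTER_CUBIC))
a=get_image("top")["pixels"][110:260,200:400,::-1]
cv2.imwrite("pics/t3.png",cv2.resize(a,None,fx=4,fy=4,interpolation=cv2.INTER_CUBIC))
```

```text
(no output)
```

View pics/s3.png

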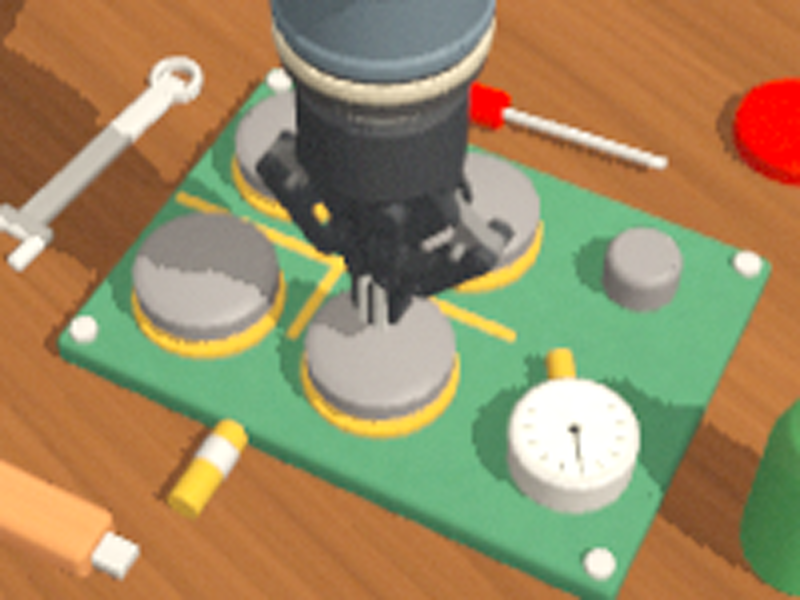

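View pics/t3.png

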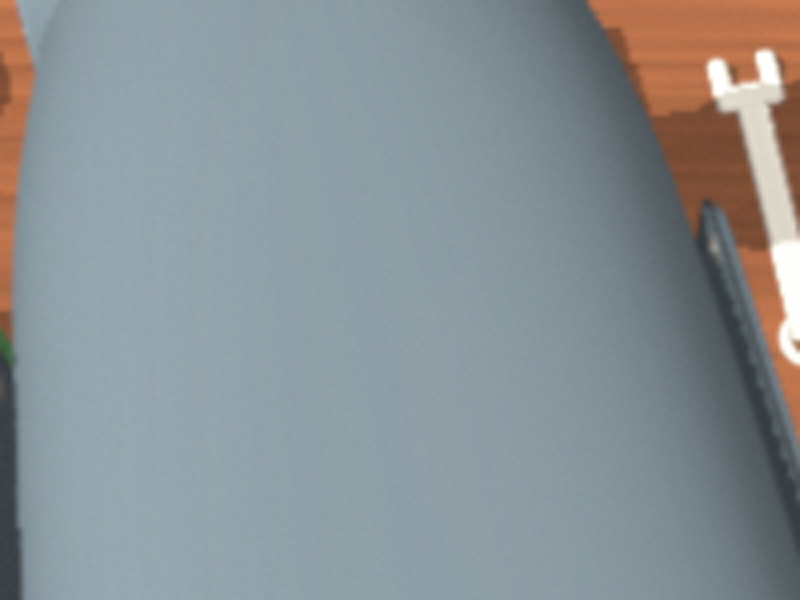

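The cap is level again at crop (380,360), and the tips are poised over its middle; the top view is hidden by the arm. I'm pressing down in small steps.

Request:
{"op": "carry_out", "data": {
  "targets": [
    [0, 0, 0, 0.2, 0],
    [0, 0, 0, 0.16, 0],
    [0, 0, 0, 0.04, 0],
    [0, 0, 0, 0.02, 0],
    [0, 0, 0, 0, 0]
  ]
}}

```text
time: 10.0
tool_pos: [0.6088, 0.118, 0.0635]
orientation: [[0.282, -0.959, -0.001], [-0.959, -0.282, -0.0], [-0.0, 0.001, -1.0]]
force: [-3.7, -1.0, 6.4]
finger_gap: -0.0004
```

Request:
{"op": "carry_out", "data": {
  "targets": [
    [0, 0, 0, 0.02, 0],
    [0, 0, 0, 0, 0]
  ]
}}

```text
time: 10.2
tool_pos: [0.6089, 0.118, 0.0628]
orientation: [[0.282, -0.959, -0.001], [-0.959, -0.282, -0.0], [-0.0, 0.001, -1.0]]
force: [-4.8, -2.4, 9.4]
finger_gap: -0.0
```

Request:
{"op": "carry_out", "data": {
  "targets": [
    [0, 0, 0, 0.01, 0],
    [0, 0, 0, 0, 0]
  ]
}}

```text
time: 10.4
tool_pos: [0.6089, 0.118, 0.0624]
orientation: [[0.282, -0.959, -0.001], [-0.959, -0.282, -0.0], [-0.0, 0.001, -1.0]]
force: [-5.2, -0.2, 11.7]
finger_gap: -0.0004
```

Request:
{"op": "carry_out", "data": {
  "targets": [
    [0, 0, 0, 0.01, 0],
    [0, 0, 0, 0, 0],
    [0, 0, 0, 0, 0]
  ]
}}

```text
time: 10.7
tool_pos: [0.6089, 0.118, 0.0619]
orientation: [[0.282, -0.959, -0.001], [-0.959, -0.282, -0.0], [-0.0, 0.001, -1.0]]
force: [-6.4, -1.2, 10.9]
finger_gap: 0.0001
```

Run:
```python
from plant import get_image
import cv2,numpy as np
d=get_image("scene")
a=d["pixels"][200:280,250:350,::-1]
cv2.imwrite("pics/s4.png",cv2.resize(a,None,fx=7,fy=7,interpolation=cv2.INTER_CUBIC))
```

```text
(no output)
```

View pics/s4.png

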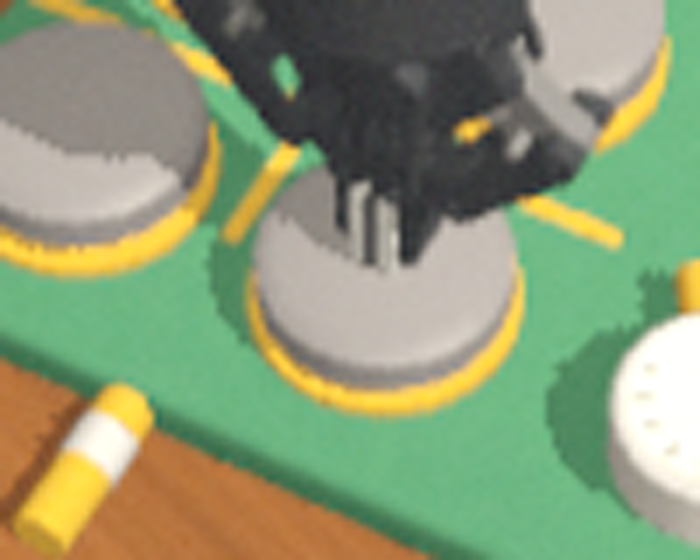

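Run:
```python
from plant import get_image,readout
from h import *
d=dict(np.load("scene0.npz"))
def proj(P):
    T=np.array(d["T"]);q=T[:3,:3].T@(np.array(P)-T[:3,3]);x,y=q[0]/-q[2],-q[1]/-q[2];f=1+d["k1"]*(x*x+y*y)
    return np.array([d["fx"]*x*f+d["cx"],d["fy"]*y*f+d["cy"]])
s=readout.get_state();p=s["tool_pos"];R=s["orientation"];print(s["force"],s["moment"],p)
im=get_image("scene")["pixels"][:,:,::-1]
c=(proj([.6095,.118,.048])-[250,200])*7
print("cap ctr in crop",c)
for yy in(-.011,0,.011): print(yy,(proj(p+R@[0,yy,.014])-[250,200])*7)
print([(proj([.6095+.0385*np.cos(a),.118+.0385*np.sin(a),.048])-[250,200]).round(1)*7 for a in np.arange(0,6.2,1.57)])
o=cv2.resize(im[200:280,250:350],None,fx=7,fy=7,interpolation=cv2.INTER_CUBIC)
for r,z,col in((.0385,.05,(0,0,255)),(.0385,.046,(255,0,0)),(.031,.05,(0,0,255))):
    pts=np.array([(proj([.6095+r*np.cos(a),.118+r*np.sin(a),z])-[249.5,199.5])*7 for a in np.arange(0,6.3,.05)])
    cv2.polylines(o,[pts.astype(int)],True,col,1)
cv2.imwrite("pics/s5.png",o)
```

```text
[-5.29994622 -0.65126812 12.37304828] [-0.29264048  1.22243436 -0.02143126] [0.60892237 0.11798874 0.06188817]
cap ctr in crop [379.67374407 241.08010176]
-0.011 [362.36321349 267.36206788]
0 [381.08928326 240.12374609]
0.011 [399.54863797 213.27284927]
[array([282.8, 318.5]), array([473.9, 320.6]), array([473.2, 166.6]), array([289.1, 164.5])]
```

View pics/s5.png

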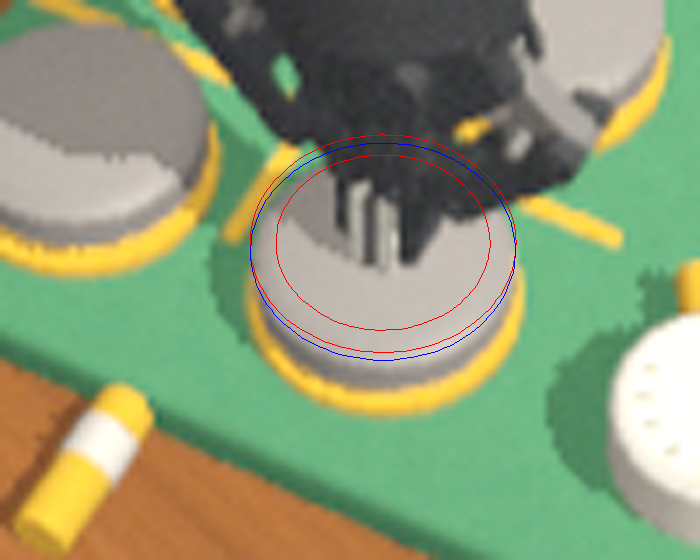

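The force at the middle is much stiffer than when it rocked, but the projected outline shows the cap about 2–3 mm further from the robot than I had assumed. I'm lifting, shifting 2.5 mm out, and pressing again.

Request:
{"op": "carry_out", "data": {
  "targets": [
    [0, 0, 0, -0.06, 0],
    [0, 0, 0, -0.2, 0],
    [0, -0.02, -0.04, 0, 0],
    [0, 0, 0, 0, 0],
    [0, 0, 0, 0.14, 0],
    [0, 0, 0, 0.05, 0],
    [0, 0, 0, 0, 0]
  ]
}}

```text
time: 11.5
tool_pos: [0.6104, 0.1195, 0.0642]
orientation: [[0.282, -0.959, -0.002], [-0.959, -0.282, -0.0], [-0.0, 0.002, -1.0]]
force: [0.3, 0.1, 0.1]
finger_gap: 0.0001
```

Request:
{"op": "carry_out", "data": {
  "targets": [
    [0, 0, 0, 0.02, 0],
    [0, 0, 0, 0, 0]
  ]
}}

```text
time: 11.7
tool_pos: [0.611, 0.1196, 0.0641]
orientation: [[0.282, -0.959, -0.0], [-0.959, -0.282, -0.0], [-0.0, 0.0, -1.0]]
force: [-0.3, 0.1, -0.3]
finger_gap: 0.0001
```

Request:
{"op": "carry_out", "data": {
  "targets": [
    [0, 0, 0, 0.02, 0],
    [0, 0, 0, 0, 0]
  ]
}}

```text
time: 11.9
tool_pos: [0.6111, 0.1196, 0.0632]
orientation: [[0.282, -0.959, 0.0], [-0.959, -0.282, 0.0], [-0.0, -0.0, -1.0]]
force: [0.4, -0.1, -1.0]
finger_gap: -0.0001
```

Request:
{"op": "carry_out", "data": {
  "targets": [
    [0, 0, 0, 0.02, 0],
    [0, 0, 0, 0, 0]
  ]
}}

```text
time: 12.1
tool_pos: [0.6111, 0.1196, 0.0622]
orientation: [[0.282, -0.959, 0.0], [-0.959, -0.282, 0.0], [0.0, -0.0, -1.0]]
force: [0.7, -0.2, -0.1]
finger_gap: 0.0001
```

The cap stayed about 2 mm down, so the plunger is moving. I'm continuing.

Request:
{"op": "carry_out", "data": {
  "targets": [
    [0, 0, 0, 0.02, 0],
    [0, 0, 0, 0, 0]
  ]
}}

```text
time: 12.3
tool_pos: [0.6113, 0.1197, 0.0617]
orientation: [[0.282, -0.959, 0.001], [-0.959, -0.282, 0.0], [0.0, -0.001, -1.0]]
force: [-2.3, -0.6, 8.0]
finger_gap: 0.0001
```

Request:
{"op": "carry_out", "data": {
  "targets": [
    [0, 0, 0, 0.01, 0],
    [0, 0, 0, 0, 0]
  ]
}}

```text
time: 12.5
tool_pos: [0.6113, 0.1197, 0.0615]
orientation: [[0.282, -0.959, 0.001], [-0.959, -0.282, 0.0], [0.0, -0.001, -1.0]]
force: [-3.3, -0.9, 10.7]
finger_gap: -0.0
```

Request:
{"op": "carry_out", "data": {
  "targets": [
    [0, 0, 0, 0.01, 0],
    [0, 0, 0, 0, 0]
  ]
}}

```text
time: 12.7
tool_pos: [0.6113, 0.1197, 0.061]
orientation: [[0.282, -0.959, 0.001], [-0.959, -0.282, 0.0], [0.0, -0.001, -1.0]]
force: [-3.1, 0.4, 11.0]
finger_gap: 0.0001
```

Request:
{"op": "carry_out", "data": {
  "targets": [
    [0, 0, 0, 0.01, 0],
    [0, 0, 0, 0, 0]
  ]
}}

```text
time: 12.9
tool_pos: [0.6114, 0.1197, 0.0605]
orientation: [[0.282, -0.959, 0.001], [-0.959, -0.282, 0.0], [0.0, -0.001, -1.0]]
force: [-3.0, -1.5, 10.7]
finger_gap: 0.0001
```

Request:
{"op": "carry_out", "data": {
  "targets": [
    [0, 0, 0, 0.01, 0],
    [0, 0, 0, 0, 0]
  ]
}}

```text
time: 13.1
tool_pos: [0.6113, 0.1197, 0.0601]
orientation: [[0.282, -0.959, 0.001], [-0.959, -0.282, 0.0], [0.0, -0.001, -1.0]]
force: [-3.4, -1.2, 11.6]
finger_gap: -0.0001
```

Request:
{"op": "carry_out", "data": {
  "targets": [
    [0, 0, 0, 0.01, 0],
    [0, 0, 0, 0, 0]
  ]
}}

```text
time: 13.3
tool_pos: [0.6114, 0.1197, 0.0598]
orientation: [[0.282, -0.959, 0.001], [-0.959, -0.282, 0.0], [0.0, -0.001, -1.0]]
force: [-4.6, -1.4, 16.1]
finger_gap: 0.0001
```

Request:
{"op": "carry_out", "data": {
  "targets": [
    [0, 0, 0, 0.01, 0],
    [0, 0, 0, 0, 0]
  ]
}}

```text
time: 13.5
tool_pos: [0.6114, 0.1197, 0.0597]
orientation: [[0.282, -0.959, 0.002], [-0.959, -0.282, 0.0], [0.0, -0.002, -1.0]]
force: [-8.6, -1.4, 21.2]
finger_gap: 0.0001
```

It stopped dead at 21 N, 4.2 mm below contact. I'm lifting off and moving clear to look.

Request:
{"op": "carry_out", "data": {
  "targets": [
    [0, 0, 0, 0, 0],
    [0, 0, 0, -0.03, 0],
    [0, 0, 0, -0.1, 0],
    [0, 0, 0, -0.5, 0],
    [0, 0, 0, -0.7, 0],
    [0, 0, 0, -0.7, 0],
    [0, 0, 0, -0.7, 0],
    [0, 0, 0, -0.7, 0],
    [0, 0.3, 0.4, 0, 0],
    [0, 0.3, 0.4, 0, 0]
  ]
}}

```text
time: 14.5
tool_pos: [0.5815, 0.0795, 0.2308]
orientation: [[0.283, -0.959, 0.002], [-0.959, -0.283, 0.0], [0.0, -0.002, -1.0]]
force: [-0.1, 0.7, -0.7]
finger_gap: 0.0
```

Request:
{"op": "carry_out", "data": {
  "targets": [
    [0, 0.35, 0.5, 0, 0],
    [0, 0.35, 0.5, 0, 0],
    [0, 0.35, 0.5, 0, 0],
    [0, 0.35, 0.5, 0, 0],
    [0, 0.35, 0.5, 0, 0],
    [0, 0.35, 0.5, 0, 0],
    [0, 0.35, 0.5, 0, 0],
    [0, 0.35, 0.5, 0, 0],
    [0, 0.35, 0.5, 0, 0],
    [0, 0.35, 0.5, 0, 0]
  ]
}}

```text
time: 15.5
tool_pos: [0.3897, -0.1596, 0.2299]
orientation: [[0.282, -0.959, 0.0], [-0.959, -0.282, -0.0], [0.0, -0.0, -1.0]]
force: [-0.1, -0.3, -0.2]
finger_gap: -0.0002
```

Request:
{"op": "carry_out", "data": {
  "targets": [
    [0, 0.4, 0.3, 0, 0],
    [0, 0.4, 0.3, 0, 0],
    [0, 0.4, 0.3, 0, 0],
    [0, 0.4, 0.3, 0, 0],
    [0, 0.4, 0.3, 0, 0],
    [0, 0, 0, 0, 0],
    [0, 0, 0, 0, 0]
  ]
}}

```text
time: 16.2
tool_pos: [0.3467, -0.276, 0.2298]
orientation: [[0.281, -0.96, 0.0], [-0.96, -0.281, 0.0], [-0.0, -0.0, -1.0]]
force: [-0.1, 0.5, -0.8]
finger_gap: -0.0
```

Run:
```python
from plant import get_image
import cv2,numpy as np
for n,(y,x) in (("scene",(150,210)),("top",(110,200))):
    a=np.load(n+"0.npz")["pixels"]; b=get_image(n)["pixels"]
    f=lambda q:cv2.resize(q[y:y+150,x:x+200,::-1],None,fx=3.9,fy=3.9,interpolation=cv2.INTER_CUBIC)
    cv2.imwrite(f"pics/{n}_end.png",f(b))
    cv2.imwrite(f"pics/{n}_diff.png",np.clip(f(cv2.absdiff(a,b)).astype(int)*2,0,255).astype(np.uint8))
```

View pics/scene_end.png

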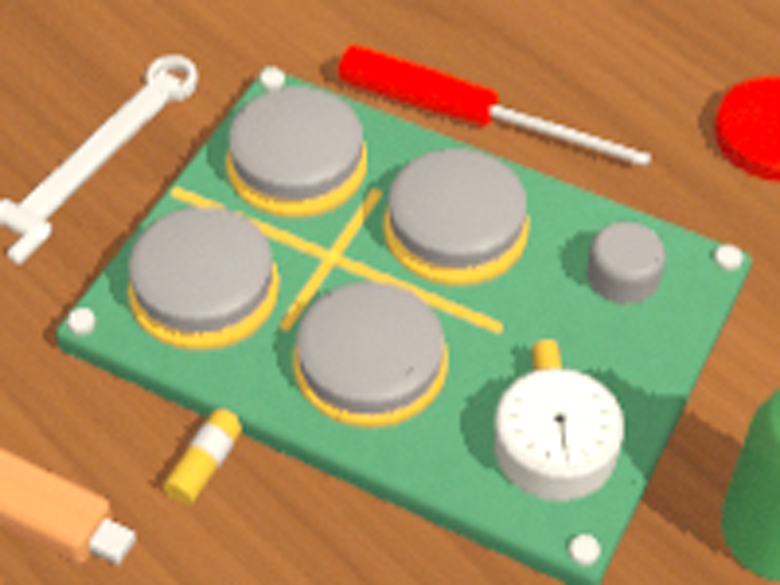

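View pics/top_end.png

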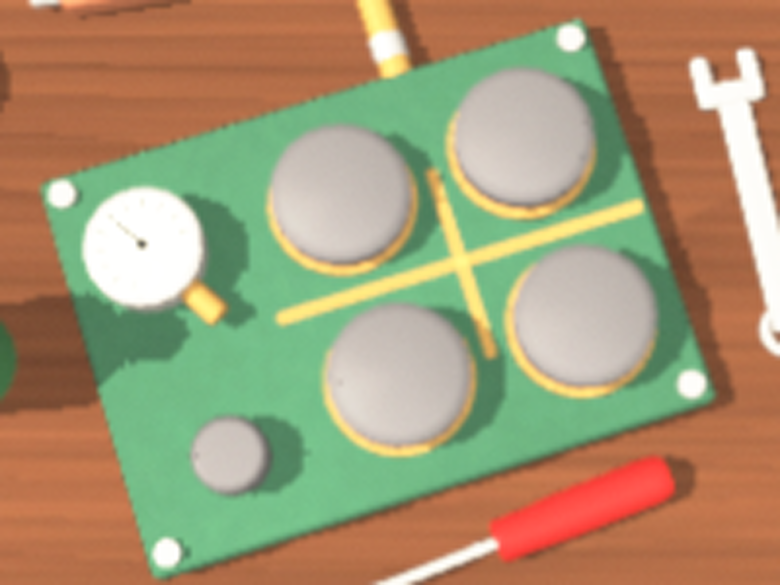

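View pics/scene_diff.png

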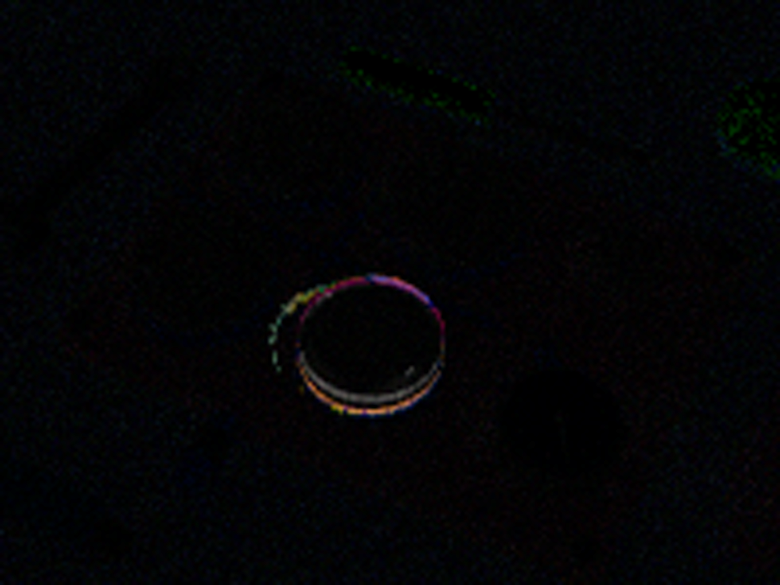

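The end pictures show that only cap A, at crop (370,345), has changed. It is lower by an even amount all round, still on its collar, and nothing else has moved. I'm handing in.

```bash
python3 -c "
from plant import ticket
print(ticket.job_done())"
```

```text
the job is handed in; nothing more can be done
None
```

The unseated cap was the far one on the gauge side, at about (0.611, 0.120), and it is now pressed home. The job took about 16 s, and I handed it in with the arm clear.

- **Finding it:** I pressed three caps about 25 mm from their centres. Two were firm, giving 7–8 N within 0.4 mm. The third tipped 2.3 mm at 2–5 N, so I did not test the fourth.
- **Seating it:** The first press in the middle took the plunger about halfway at 11–12 N. I had aimed about 2.5 mm off centre, so I lifted off, corrected that and pressed again. It stopped dead at 21 N, 4.2 mm below where it started; the task gives 4 mm.
- **Last checks:** Comparing pictures from before and after, only that cap changed. It looks level, sits lower by an even amount all round and is still on its collar.
- **Disagreements:** The two camera views differed by 2–3 mm on where the caps' centres were, which explains the off-centre first press. That press also showed about 5–6 N of sideways force on the tool; the later press showed mostly about 3–5 N, rising to 8.6 N at the dead stop.
- **Not checked:** I did not press the cap's edge again after seating it.

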